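# Post the fuel-tablet tin through the drop bin's self-closing flap

### The arm

A 6-joint arm with a two-finger parallel gripper is mounted at the origin on the work surface. World frame = base frame: x ahead of the robot, y to its left, z up, the work surface at z = 0. Lengths are in m, angles in rad, forces in N, time in s.
With the tool pointing down it reaches from about 0.425 to 0.95 m from the base axis. Payload 3.5 kg.
Tool frame: the origin (TCP) lies on the centre line of the jaws, within the pads' length; the fingertips stand 8 mm ahead of it and the grasp point (between the pads) lies 11 mm behind it; z points along the fingers, y is the line along which they close (so a half turn about z gives the same grasp; the last joint's range is limited). The gripper opens to 85 mm and grips with 20 to 120 N. Pads are 22 mm wide; open, the fingers measure 114 mm over their backs; the gripper's body (76 mm by 85 mm) begins 54 mm behind the grasp point. The pads swing forward as they close: fully open they stand 13 mm farther back than shut.
Start: joints at [0.971, 0.286, 1.577, -0, 1.279, -0.15], TCP at [0.293, 0.608, 0.216] pointing down, gripper open.
Joint ranges: [-2.77, 2.77], [-0.9, 2.22], [0.21, 2.48], [-1.53, 4.67], [0.24, 2.81], [-2.84, 2.84]. Speed limits (rad/s): [2.79, 2.79, 3.14, 3.14, 3.14, 3.14].

### API

Orientations are given as a unit quaternion [x, y, z, w].
In Python, from plant import ctrl gives the robot as it stands. The module is installed in compiled form; this text tells all that it offers.
- The arm moves only by the tool send_rows, never from a script. Its argument "steps" is a list of rows, each a list of 5 numbers: the shift along the tool's x, y, z in m, then the turn about the tool's z in degrees, then the opening, from -1 (shut) to 1 (fully open). A call has 1 to 12 rows; each row is the pose to reach, as a shift and turn from the pose commanded when the call began, along the tool's axes at that moment; what a row does not reach only later rows make up. A row lasts 1/10 s, in which the tool goes at most 50 mm and 8.59 degrees, less where a joint would pass 70% of its speed; a pose out of reach is approached as far as the arm can. A call with a gripper value outside its range is refused whole. The fingers move at their own pace and stop on an object; "squeeze" is the grip in N (left out, the last holds). Time passes only in rows, so rows that repeat a pose let the fingers close. It gives the time, the measured TCP pose, the force, the opening and the grip force at its end, in the units of the state.
- ctrl.get_state(): the state, without advancing time (a new reading comes with each control period).
- ctrl.read_camera(name): name is "side" or "top"; returns the picture (480x640x3 uint8, red, green, blue); there is no depth.
- ctrl.calibration(name): a dict with "intrinsics" (3x3 intrinsics, pixels), "k1" (the pictures are not rectified: a ray, as slopes to the right and down, at radius r is drawn at 1 + k1 r^2 times it, then the intrinsics apply), "extrinsics" (4x4, takes a point from world to camera coordinates). Camera axes: x right, y up, looking along -z (the intrinsics and any distortion apply to the point x, -y, -z); pixel columns grow to the right and rows downward; lengths in m; the calibration is good to about 2 mm. A picture is of the moment at which its call begins. calibration takes no time and is no camera call.
- ctrl.sign_off(): hands the job in; it is judged then, once.
The state is a dict: "time": time; "qpos": joint angles; "dq": joint speeds; "joint_efforts": joint torques, N m; "eef_pos": TCP position; "tcp_rot": TCP orientation; "contact_force": force on the tool from outside, world axes, zero at the start; "wrist_torque": the same for the moment, N m; "opening": opening from 0.0 (shut) to 1.0 (fully open); "finger_force": force on a finger pad.
Only numpy, scipy, OpenCV 4.12 (cv2) and the standard library are available. Lean on these libraries where they do the work, as an engineer would, in place of code of your own. Each camera call takes 0.05 s, during which the arm holds its last target. There are 200 camera calls.

### The job

Put the small red tin on the plywood shelf away in the grey drop bin behind it without ever picking the tin up: with one finger push the orange thumb lever forward, towards the bin, so that the self-closing flap swings down, and while that finger holds the flap open, push the tin along the shelf with the other finger until it drops through into the bin. Then come away so that the flap closes by itself, and leave the other things on the table where they are.

Things in the scene. Friction and masses are not known exactly. Their poses are not given: they have to be found in the camera images.
- station: The fixed unit of shelf and drop bin on the table. Origin on the table below the middle of the flap's hinge line (the shelf's far edge); x points along the push, from shelf to bin, y left, z up. The plywood shelf spans x = -140 to 0 mm, 116 mm wide, its top 140 mm above the table.
- shelf_edge (a point): Middle of the shelf's far edge where the flap begins, on the shelf's top face. The tin's lane lies between two wooden guide strips along the shelf, 4 mm wide and 8 mm high, inner faces at station y = +-32 mm.
- bin_floor (a point): Centre of the floor of the open space in the translucent grey drop bin, 6 mm above the table. The bin spans station x = 0 to 150 mm, y = +-58 mm, 140 mm high, walls 4 mm; its mouth in the top (x = 0 to 88, y = +-42 mm) is closed by the white flap.
- tin: The red tin of fuel tablets to be put away, a closed box 50 mm long (its x), 44 mm wide (y) and 32 mm high, about 90 g, lying flat in the lane of the shelf. Origin at the centre of its underside; its x axis points roughly towards the flap.
- flap (a joint): Flap angle in rad: 0 shut (level, flush with the shelf), growing as its far edge swings down into the bin, stop at 1.45. White, 80 mm square, hinged at the shelf's far edge, axis along station y, 6 mm below the shelf top. A spring shuts it when let go: 0.11 N m to start opening, 0.17 N m at the stop. From about 0.8 rad on the tin slides down it freely.
- lever_tip (a point): Top end of the orange thumb lever, one piece with the flap: a straight plate 30 mm wide (along station y), 6 mm thick, 65 mm long from the hinge axis, at station y = +75 mm, left of the bin. Flap shut, it leans 0.52 rad from upright towards the shelf side (-x); pushed to +x it turns with the flap.
- lever_foot (a point): Foot of the lever on the hinge axis (134 mm above the table, y = +75 mm). A fingertip held 16 mm above shelf height and pushed to +x meets the lever near its tip, then slides down it: the flap is some 0.4 rad open when the finger's front face is 5 mm before the shelf edge, 0.65 rad level with it, and 1.1 rad some 11 mm beyond.
- blue_tin: Bystander: a blue tin of the same size as the red one, on the table. Origin under its centre.
- mallet: Bystander: orange plastic mallet lying on the table, 230 mm long, head 52 mm in diameter. Origin on the table under its middle.
- puller: Bystander: flat steel hook puller with a black T grip, 170 mm long, 18 mm high. Origin under the middle of its rod.
- peg0: Bystander: titanium-look aluminium tent peg lying on the table, 195 mm long, 9 mm high. Origin under its middle.
- peg1: Bystander: a tent peg like peg0.
- peg2: Bystander: a tent peg like peg0.
- mug: Bystander: blue mug, 80 mm across, 90 mm high. Origin under its centre.
Mind the look-alikes: they are no part of the job. Of the things shaped like the tin, the red one is meant.

How it is judged:
By the outcome, as a careful person would: the job done as asked, in the order asked, and still so for the second after the job is handed in, with the robot touching nothing.
It also fails if it takes over 40 s, if anything falls off the work surface, if the arm or the gripper's body presses on something with over 40 N, if the wrist force passes 120 N, or if a joint passes its speed limit or range.

## Working session

There is one attempt and no reset: what is moved stays moved. The work goes in short steps, Python scripts to look and compute and a tool call to move; the robot and the scene stay as the last step left them, time stands still between calls to the robot, and variables do not carry over. Pictures are saved under pics/ and viewed, at most 10 in all, crops included, and the job is handed in when it is done.

Besides the shell and the picture viewer there is one more tool, called after "Emit:" by a JSON object that holds its "fn" and its "kwargs", one argument or row to a line. send_rows: Moves the arm, as the interface text tells. Its arguments: {"type":"object","properties":{"steps":{"type":"array","items":{"type":"array","items":{"type":"number"}}},"squeeze":{"type":"number"}},"required":["steps"]}

```bash
mkdir -p pics; cat > h.py <<'E'
import numpy as np, cv2
from plant import ctrl
def ray(name,uv):
    c=ctrl.calibration(name);K=np.array(c["intrinsics"]);E=np.array(c["extrinsics"]);k=c["k1"]
    d=(np.array(uv,float)-K[:2,2])/[K[0,0],K[1,1]]
    s=d.copy()
    for _ in range(20): s=d/(1+k*(s@s))
    R=E[:3,:3];o=-R.T@E[:3,3]
    return o,R.T@np.array([s[0],-s[1],-1])
def onplane(name,uv,z):
    o,d=ray(name,uv);return o+d*(z-o[2])/d[2]
def proj(name,p):
    c=ctrl.calibration(name);K=np.array(c["intrinsics"]);E=np.array(c["extrinsics"])
    q=E[:3,:3]@np.array(p)+E[:3,3];s=np.array([q[0],-q[1]])/-q[2];s=s*(1+c["k1"]*(s@s))
    return K[:2,:2]@s+K[:2,2]
def snap(name,f):
    im=ctrl.read_camera(name)[:,:,::-1].copy();cv2.imwrite("pics/"+f,im);return im
E
python3 - <<'E'
from h import *
s=ctrl.get_state();print(s)
for n in("top","side"):
    snap(n,n+"0.png");c=ctrl.calibration(n);o,_=ray(n,(320,240));print(n,o,onplane(n,(320,240),0),c["k1"],c["intrinsics"][0])
E
```

```text
{'time': 0.0, 'qpos': array([ 9.70983681e-01,  2.87199140e-01,  1.57818437e+00, -2.32315641e-05,
        1.27860677e+00, -1.49967323e-01]), 'dq': array([-0.00169054, -0.0009867 ,  0.00028379, -0.00166667,  0.00223226,
       -0.00137947]), 'joint_efforts': array([-1.86249326e-04, -4.05972254e+01, -2.92633277e+01, -6.81749748e-05,
        5.66146089e-03, -1.97176411e-05]), 'eef_pos': array([0.2930667 , 0.60728232, 0.21412092]), 'tcp_rot': array([ 2.23027537e-01,  9.74811408e-01, -1.11962524e-03, -4.28622653e-04]), 'contact_force': array([ 0.30943072,  0.4674409 , -0.69798428]), 'wrist_torque': array([-0.01241443, -0.00025073,  0.0274086 ]), 'finger_force': 0.0, 'opening': 1.0011702974286982}
top [0.30766832 0.01142532 1.23670931] [0.50440339 0.01945192 0.        ] -0.11781766494158288 [539.4544632    0.         322.13757327]
side [-0.0267251  -0.64248401  0.90164343] [0.58877763 0.09281928 0.        ] -0.08327211771139359 [455.01617318   0.         318.14645846]
```

View pics/top0.png

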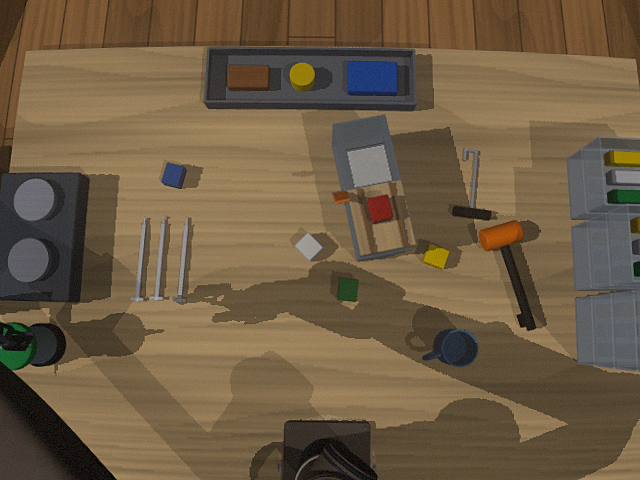

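View pics/side0.png

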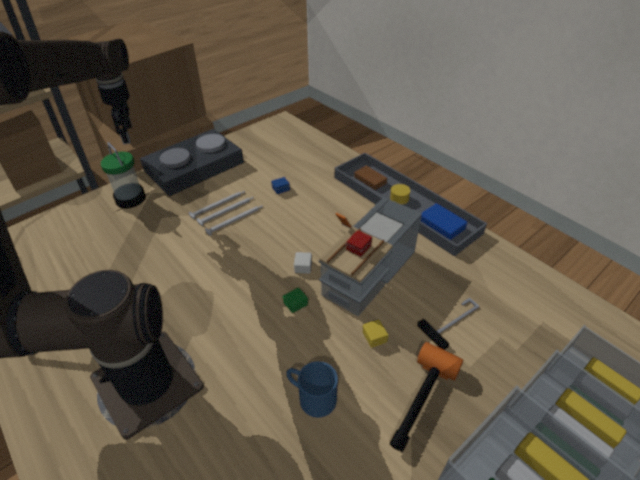

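The top view shows the station at about (375,190). The red tin is on its shelf at (379,208), the flap at (370,165) and the orange lever at (342,197). The look-alikes are the brown box (248,77) and blue box (372,78) in the tray, and the blue tin/cube (174,175). The only red box in the lane is (379,208), so that is the tin meant. I'll measure it and confirm in an enlarged crop.

```bash
python3 - <<'E'
from h import *
im=cv2.imread("pics/top0.png")
cv2.imwrite("pics/crop0.png",cv2.resize(im[105:270,310:430],None,fx=5,fy=3.6 and 5)[:, :][:825][::1] if 0 else cv2.resize(im[105:265,310:430],(450,600),interpolation=cv2.INTER_CUBIC))
hsv=cv2.cvtColor(im,cv2.COLOR_BGR2HSV)
def blob(lo,hi,box):
    m=cv2.inRange(hsv,lo,hi);k=np.zeros_like(m);x0,y0,x1,y1=box;k[y0:y1,x0:x1]=m[y0:y1,x0:x1]
    c=max(cv2.findContours(k,0,2)[0],key=cv2.contourArea);return c
for n,lo,hi,z,b in(("tin",(0,150,90),(6,255,255),.172,(355,185,405,230)),("flap",(0,0,140),(180,40,255),.14,(335,135,405,190)),("lever",(5,150,80),(20,255,255),.17,(325,185,355,210))):
    c=blob(lo,hi,b);r=cv2.minAreaRect(c);bx=cv2.boxPoints(r);print(n,r,cv2.contourArea(c))
    for p in bx: print("  ",p.round(1),onplane("top",p,z).round(4)[:2])
E
```

```text
tin ((379.05889892578125, 207.7353057861328), (24.25356101989746, 22.070741653442383), 75.96376037597656) 471.0
   [365.4 198.6] [ 0.5632 -0.0724]
   [386.8 193.3] [ 0.575  -0.1159]
   [392.7 216.8] [ 0.5265 -0.1275]
   [371.3 222.2] [ 0.5148 -0.0843]
flap ((355.5529479980469, 167.98822021484375), (35.142738342285156, 9.11108112335205), 77.47119140625) 40.5
   [347.3 151.8] [ 0.6722 -0.0365]
   [356.2 149.8] [ 0.6769 -0.0553]
   [363.8 184.2] [ 0.602  -0.0715]
   [354.9 186.1] [ 0.5974 -0.0529]
lever ((340.9117736816406, 196.64707946777344), (10.914102554321289, 16.00735092163086), 75.96376037597656) 136.5
   [331.8 193.3] [ 0.5738 -0.0042]
   [347.4 189.4] [ 0.5824 -0.0357]
   [350. 200.] [ 0.5603 -0.0413]
   [334.5 203.9] [ 0.5518 -0.0098]
```

View pics/crop0.png

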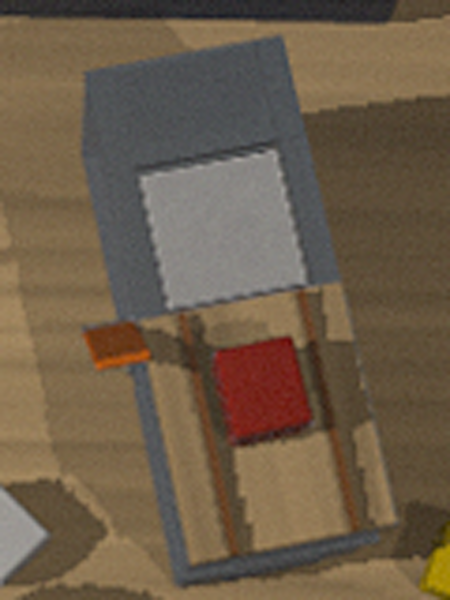

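The crop confirms the red tin lying between the guide strips, its centre at crop (262,390), which is image (380,209). The flap corners are at crop (137,175), (277,150), (306,283) and (166,310), and the lever tip is at crop (116,345). Next I compute the station frame.

```bash
cat >> h.py <<'E'
def frame():
    yaw,O=np.load("st.npy")[2],np.load("st.npy")[:2]
    return O,np.array([[np.cos(yaw),-np.sin(yaw)],[np.sin(yaw),np.cos(yaw)]])
def tost(p): O,R=frame();return (np.array(p)[:2]-O)@R
def tow(p): O,R=frame();return O+R@np.array(p)
E
python3 - <<'E'
from h import *
C=lambda u,v:onplane("top",(310+u/3.75-.4,105+v/3.75-.4),.14)[:2]
fl=[C(137,175),C(277,150),C(306,283),C(166,310)]
sh=[C(118,322),C(342,284),C(397,520),C(183,570)]
# model points: flap 80 sq (x 0..80,y+-40), shelf edge corners y+-58, near corners x=-.14
M=np.array([[80,40],[80,-40],[0,-40],[0,40],[0,58],[0,-58],[-140,-58],[-140,58]])/1e3
P=np.array(fl+sh)
a=M-M.mean(0);b=P-P.mean(0);yaw=np.arctan2((a[:,0]*b[:,1]-a[:,1]*b[:,0]).sum(),(a*b).sum())
R=np.array([[np.cos(yaw),-np.sin(yaw)],[np.sin(yaw),np.cos(yaw)]]);O=P.mean(0)-R@M.mean(0)
print(np.degrees(yaw),O,((P-O)@R*1e3-M*1e3).round(1))
np.save("st.npy",[*O,yaw])
for p in((365.4,198.6),(386.8,193.3),(392.7,216.8),(371.3,222.2)): print("tin",(tost(onplane("top",p,.172))*1e3).round(1))
print("lever tip pred px",[proj("top",[*tow([-.032,y]),.19]).round(1) for y in(.06,.09)])
E
```

```text
12.079154196715814 [ 0.60167632 -0.08936238] [[ 1.7 -0.9]
 [ 1.  -2. ]
 [ 1.6 -1.1]
 [ 1.5 -0.8]
 [-0.   8.9]
 [-2.8 -2.9]
 [ 0.5 -3.4]
 [-3.5  2. ]]
tin [-34.   24.7]
tin [-31.6 -20.4]
tin [-81.5 -21.6]
tin [-83.9  23.2]
lever tip pred px [array([348.6, 198.9]), array([333.8, 201.8])]
```

The station's yaw is 12.1° and its edge is at (0.602,-0.089). The tin spans station x from -83 to -33 mm and y from -21 to 24 mm. The plan is to yaw the tool about 60° so the left finger leads and opens the lever while the right finger waits behind the tin. Turning the tool about the left finger then pushes the tin in.

```bash
cat >> h.py <<'E'
from scipy.spatial.transform import Rotation as Ro
def row(psi,left,z,S=99.5,base=None):
    """row values (mm,deg) to put left finger centre at station 'left' mm with yaw psi deg (left leads), TCP height z mm"""
    s=base or ctrl.get_state();p=np.array(s["eef_pos"]);R=Ro.from_quat(s["tcp_rot"]).as_matrix()
    c,n=np.cos(np.radians(psi)),np.sin(np.radians(psi))
    t=np.array(left)-S/2*np.array([n,c]); w=np.array([*tow(t/1e3),z/1e3])
    d=R.T@(w-p)*1e3
    yaw=np.load("st.npy")[2]; head=np.degrees(yaw)+90-psi
    cur=np.degrees(np.arctan2(R[1,1],R[0,1]));print(psi,"row",d.round(1),"turn",round(-(head-cur),1),"R front corner st",(np.array(left)-S*np.array([n,c])).round(1))
def where(S=99.5):
    s=ctrl.get_state();R=Ro.from_quat(s["tcp_rot"]).as_matrix();O,Rs=frame();y=R[:2,1]@Rs
    t=tost(s["eef_pos"])*1e3;hx=lambda:11*abs(y[1])+7.25*abs(y[0])
    L=t+S/2*y;Rr=t-S/2*y
    print("t",round(s["time"],2),"psi",np.degrees(np.arctan2(y[0],y[1])).round(1),"L",L.round(1),"front",(L[0]+hx()).round(1),"R",Rr.round(1),"front",(Rr[0]+hx()).round(1),"z",s["eef_pos"][2].round(4),"F",(s["contact_force"][:2]@Rs).round(1),s["contact_force"][2].round(1),"op",round(s["opening"],2))
E
python3 - <<'E'
from h import *
row(60,(-72,73),260)
E
```

```text
60 row [-460.4 -526.   -44.8] turn 22.1 R front corner st [-158.2   23.2]
```

Emit:
{"fn": "send_rows", "kwargs": {
  "steps": [
    [0,0,-0.045,0,1],
    [-0.03,-0.035,-0.045,3,1],
    [-0.06,-0.07,-0.045,6,1],
    [-0.09,-0.105,-0.045,9,1],
    [-0.12,-0.14,-0.045,12,1],
    [-0.15,-0.175,-0.045,15,1],
    [-0.18,-0.21,-0.045,18,1],
    [-0.21,-0.24,-0.045,20,1],
    [-0.24,-0.27,-0.045,22,1],
    [-0.27,-0.305,-0.045,22,1],
    [-0.3,-0.34,-0.045,22,1],
    [-0.33,-0.375,-0.045,22,1]
  ]
}}

```text
time: 1.3
eef_pos: [0.4273, 0.125, 0.2602]
tcp_rot: [0.405, 0.914, 0.0, -0.0]
contact_force: [1.2, 0.7, 1.2]
opening: 0.999
finger_force: 0.0
```

```bash
python3 - <<'E'
from h import *
where();row(60,(-72,73),260)
E
```

```text
t 1.3 psi 59.8 L [-82.6 271.1] front -70.8 R [-168.6  221.1] front -156.8 z 0.2602 F [1.3 0.5] 1.2 op 1.0
60 row [-176.4  -90.4    0.2] turn 0.2 R front corner st [-158.2   23.2]
```

Emit:
{"fn": "send_rows", "kwargs": {
  "steps": [
    [-0.04,-0.02,0,0,1],
    [-0.08,-0.04,0,0,1],
    [-0.12,-0.06,0,0,1],
    [-0.15,-0.08,0,0,1],
    [-0.176,-0.09,0,0,1],
    [-0.176,-0.09,0,0,1],
    [-0.176,-0.09,0.05,0,1],
    [-0.176,-0.09,0.05,0,1],
    [-0.176,-0.09,0.05,0,1]
  ]
}}

```text
time: 2.2
eef_pos: [0.4781, -0.0631, 0.2095]
tcp_rot: [0.405, 0.915, -0.0, -0.002]
contact_force: [0.7, -0.0, 1.1]
opening: 1.002
finger_force: 0.0
```

```bash
python3 - <<'E'
from h import *
where()
a=snap("side","s1.png");b=snap("top","t1.png")
def crop(im,c):
    u,v=np.clip(np.array(c).astype(int),[80,60],[560,420]);return cv2.resize(im[v-60:v+60,u-75:u+75],(400,320),interpolation=cv2.INTER_CUBIC),(u-75,v-60)
P=[*tow([-.06,.03]),.17]
x,ox=crop(a,proj("side",P));y,oy=crop(b,proj("top",P));print(ox,oy)
cv2.imwrite("pics/c1.png",np.hstack([x,y]))
E
```

```text
t 2.2 psi 59.8 L [-72.4  76.6] front -60.6 R [-158.4   26.6] front -146.6 z 0.2095 F [ 0.6 -0.1] 1.1 op 1.0
(np.int64(272), np.int64(173)) (np.int64(290), np.int64(151))
```

View pics/c1.png

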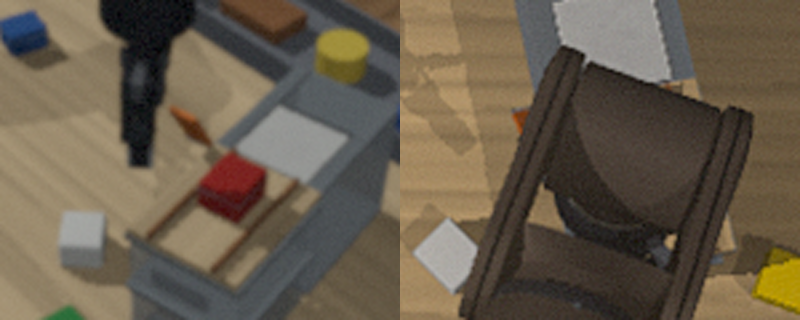

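The side crop shows both fingers in line, ahead of the lever, with the near (right) fingertip at crop (140,165), which is side pixel about (324,235). I use this to check the tip height.

```bash
python3 - <<'E'
from h import *
for z in(.195,.2015,.208,.2145,.222):
  print(z,[proj("side",[*tow(np.array(p)/1e3),z]).round(1) for p in((-158.4,26.6),(-152.9,17.1),(-164,17))])
im=cv2.imread("pics/s1.png");print(im[222:246,324].sum(1),im[222:246,328].sum(1),im[222:246,320].sum(1))
print(im[230,310:340].sum(1))
row(60,(-72,73),157)
E
```

```text
0.195 [array([323.9, 250. ]), array([328.9, 250.4]), array([325.9, 253.2])]
0.2015 [array([323.9, 247.9]), array([328.9, 248.3]), array([325.9, 251.1])]
0.208 [array([323.9, 245.8]), array([328.9, 246.2]), array([325.9, 249. ])]
0.2145 [array([323.9, 243.6]), array([328.9, 244. ]), array([325.9, 246.9])]
0.222 [array([323.9, 241.1]), array([328.9, 241.5]), array([325.9, 244.4])]
[ 82  84  80  61  55  63  51  51  66  78  67  54  63 180 329 395 414 404
 397 386 388 392 400 407] [ 76  70  88 100 109 147 157 177 202 209 220 219 241 273 341 395 417 427
 419 420 408 394 382 392] [ 71  88  67  94 113 155 188 224 236 234 241 232 241 287 363 387 385 388
 397 412 404 392 410 401]
[384 399 408 407 419 422 432 428 405 334 236 129  71  64  66  75  81 137
 202 260 316 332 343 349 354 361 363 358 362 353]
60 row [-0.9 -2.7 55.7] turn 0.2 R front corner st [-158.2   23.2]
```

```bash
python3 - <<'E'
from h import *
s=ctrl.get_state();p=s["eef_pos"];R=Ro.from_quat(s["tcp_rot"]).as_matrix()
for dz in(-.008,.005,.02):
  for y in(.05,.0425,0,-.0425,-.05,-.057): print(dz,y,[proj("side",p+R@[x,y,-dz]).round(1) for x in(-.011,.011)])
print(proj("side",[*tow([0,.032]),.14]),proj("side",[*tow([-.14,-.058]),.14]),proj("side",[*tow([.0,-.058]),.14]),proj("side",[*tow([-.083,-.021]),.172]))
im=cv2.imread("pics/s1.png")[165:260,285:375];cv2.imwrite("pics/c2.png",cv2.resize(im,(630,595) ,interpolation=cv2.INTER_CUBIC))
E
```

```text
-0.008 0.05 [array([334.5, 217.7]), array([325.2, 217. ])]
-0.008 0.0425 [array([334.2, 219.7]), array([324.9, 219.1])]
-0.008 0 [array([332.3, 231.8]), array([322.7, 231.1])]
-0.008 -0.0425 [array([330.3, 244.7]), array([320.4, 244. ])]
-0.008 -0.05 [array([329.9, 247.1]), array([320. , 246.3])]
-0.008 -0.057 [array([329.5, 249.3]), array([319.6, 248.5])]
0.005 0.05 [array([334.5, 213.4]), array([325.2, 212.8])]
0.005 0.0425 [array([334.2, 215.5]), array([324.8, 214.8])]
0.005 0 [array([332.3, 227.6]), array([322.6, 226.9])]
0.005 -0.0425 [array([330.3, 240.4]), array([320.3, 239.7])]
0.005 -0.05 [array([329.9, 242.8]), array([319.9, 242. ])]
0.005 -0.057 [array([329.5, 245. ]), array([319.5, 244.2])]
0.02 0.05 [array([334.6, 208.5]), array([325.1, 207.8])]
0.02 0.0425 [array([334.2, 210.5]), array([324.8, 209.9])]
0.02 0 [array([332.3, 222.6]), array([322.6, 221.9])]
0.02 -0.0425 [array([330.3, 235.4]), array([320.2, 234.7])]
0.02 -0.05 [array([329.9, 237.7]), array([319.8, 237. ])]
0.02 -0.057 [array([329.5, 240. ]), array([319.4, 239.2])]
[360.40132581 229.16376139] [359.20888926 278.68398988] [391.4277169  243.98387029] [360.27504449 247.33286309]
```

View pics/c2.png

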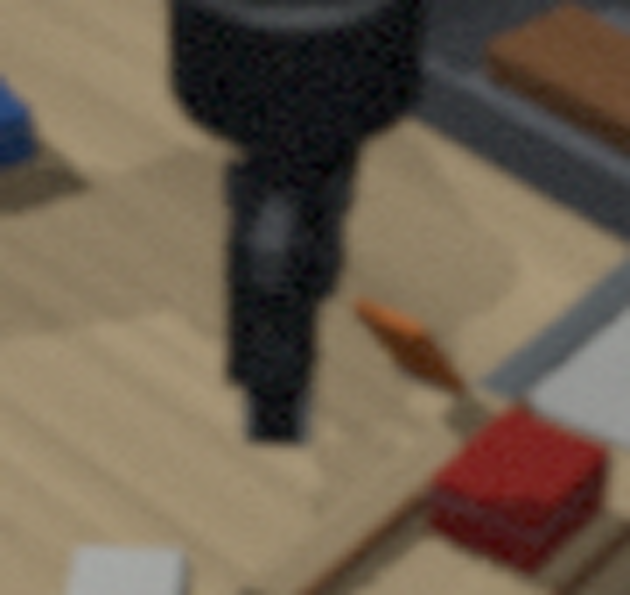

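The two fingers overlap in this view, so the tip height is ambiguous. I turn to psi=0 at this safe height to see both tips side by side.

Emit:
{"fn": "send_rows", "kwargs": {
  "steps": [
    [0,0,0,-8.5,1],
    [0,0,0,-17,1],
    [0,0,0,-25.5,1],
    [0,0,0,-34,1],
    [0,0,0,-42.5,1],
    [0,0,0,-51,1],
    [0,0,0,-60,1],
    [0,0,0,-60,1]
  ]
}}

```text
time: 3.1
eef_pos: [0.4806, -0.0642, 0.2133]
tcp_rot: [-0.107, 0.994, -0.001, 0.002]
contact_force: [0.2, -0.3, 0.4]
opening: 1.001
finger_force: 0.0
```

```bash
python3 - <<'E'
from h import *
where()
im=snap("side","s2.png")
s=ctrl.get_state();p=s["eef_pos"];R=Ro.from_quat(s["tcp_rot"]).as_matrix()
for dz in(-.008,.005,.02):
  for y in(.057,.0425,0,-.0425,-.057): print(dz,y,[proj("side",p+R@[x,y,-dz]).round(1) for x in(-.011,.011)])
cv2.imwrite("pics/c3.png",cv2.resize(im[170:260,270:370],(800,600),interpolation=cv2.INTER_CUBIC))
E
```

```text
t 3.1 psi -0.2 L [-113.3   99.7] front -102.3 R [-112.9    0.2] front -101.9 z 0.2133 F [ 0.2 -0.3] 0.4 op 1.0
-0.008 0.057 [array([310.9, 219.3]), array([305.1, 224.3])]
-0.008 0.0425 [array([315.8, 221.7]), array([310. , 226.7])]
-0.008 0 [array([330.5, 228.9]), array([324.7, 234.1])]
-0.008 -0.0425 [array([345.7, 236.3]), array([340. , 241.7])]
-0.008 -0.057 [array([351. , 238.9]), array([345.4, 244.4])]
0.005 0.057 [array([310.8, 215. ]), array([304.9, 220. ])]
0.005 0.0425 [array([315.7, 217.4]), array([309.8, 222.5])]
0.005 0 [array([330.5, 224.6]), array([324.7, 229.8])]
0.005 -0.0425 [array([345.8, 232.1]), array([340.1, 237.5])]
0.005 -0.057 [array([351.2, 234.7]), array([345.5, 240.2])]
0.02 0.057 [array([310.6, 210.1]), array([304.6, 215.1])]
0.02 0.0425 [array([315.5, 212.5]), array([309.6, 217.5])]
0.02 0 [array([330.5, 219.6]), array([324.6, 224.8])]
0.02 -0.0425 [array([346., 227.]), array([340.2, 232.5])]
0.02 -0.057 [array([351.4, 229.6]), array([345.7, 235.1])]
```

View pics/c3.png

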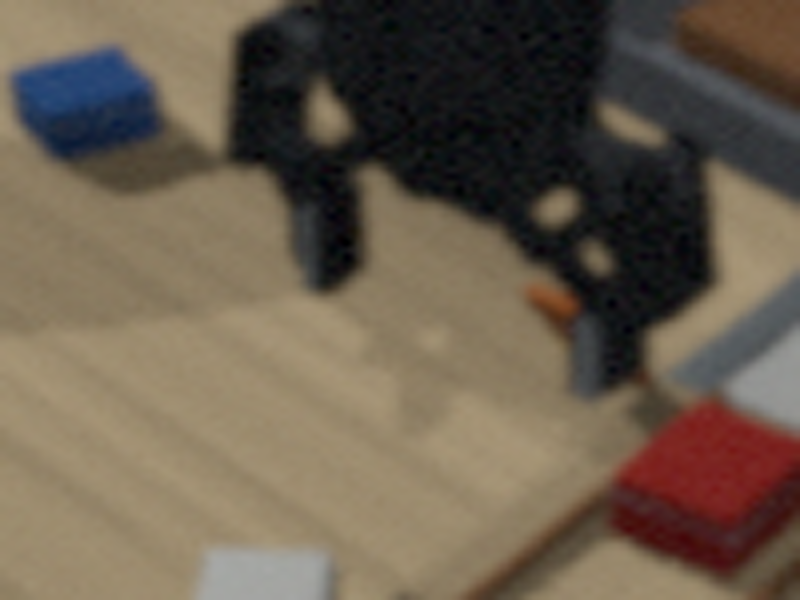

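The side crop shows the left tip at about (310,213) and the right tip at about (344,230). Both are roughly 8 px higher than predicted. That means either the tips sit about 25 mm higher than nominal or the hand is offset along the line of sight. The top view will tell which.

```bash
python3 - <<'E'
from h import *
where()
im=snap("top","t2.png")
s=ctrl.get_state();p=s["eef_pos"];R=Ro.from_quat(s["tcp_rot"]).as_matrix();print(s["qpos"])
o=np.array([295,160])
big=cv2.resize(im[160:280,295:455],(800,600),interpolation=cv2.INTER_CUBIC)
for y in(.05,-.05):
  for dz,c in((-.005,(0,255,255)),(.03,(0,255,0))):
    q=(proj("top",p+R@[0,y,-dz])-o)*5;print(y,dz,q.round());cv2.circle(big,tuple(int(a) for a in q),4,c,-1)
cv2.imwrite("pics/c4.png",big)
E
```

```text
t 3.15 psi -0.1 L [-113.4   99.8] front -102.3 R [-113.3    0.3] front -102.3 z 0.2129 F [-0.2 -0.4] -0.3 op 1.0
[-3.42596118e-01 -1.43644490e-01  2.03734799e+00  2.94382258e-05
  1.24468620e+00 -2.12452625e+00]
0.05 -0.005 [211. 406.]
0.05 0.03 [214. 391.]
-0.05 -0.005 [464. 356.]
-0.05 0.03 [475. 340.]
```

View pics/c4.png

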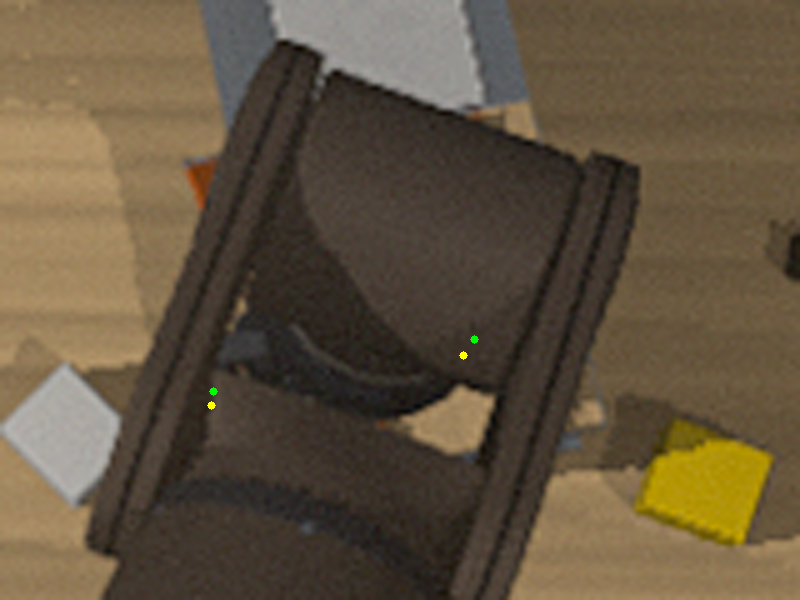

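From above there is no horizontal offset: the hand ring is where it is expected, around crop (350,320). So the tips sit about 30 mm above the reported TCP when open. I update the helper (S=94, thinner tips) and go back to psi=60.

```bash
sed -i 's/S=99.5/S=94/g; s/7\.25\*abs/4.5*abs/' h.py; python3 - <<'E'
from h import *
row(60,(-72,71),205)
E
```

```text
60 row [-0.8 -2.6  7.4] turn 60.0 R front corner st [-153.4   24. ]
```

Emit:
{"fn": "send_rows", "kwargs": {
  "steps": [
    [0,0,0,8.5,1],
    [0,0,0,17,1],
    [0,0,0,25.5,1],
    [0,0,0,34,1],
    [0,0,0,42.5,1],
    [-0.001,-0.003,0,51,1],
    [-0.001,-0.003,0.007,60,1],
    [-0.001,-0.003,0.04,60,1],
    [-0.001,-0.003,0.068,60,1],
    [-0.001,-0.003,0.068,60,1]
  ]
}}

```text
time: 4.2
eef_pos: [0.4782, -0.0658, 0.139]
tcp_rot: [0.406, 0.914, -0.0, -0.004]
contact_force: [-0.2, 0.7, 0.1]
opening: 0.999
finger_force: 0.0
```

```bash
python3 - <<'E'
from h import *
where()
im=snap("side","s3.png")
s=ctrl.get_state();p=s["eef_pos"];R=Ro.from_quat(s["tcp_rot"]).as_matrix()
for dz in(.005,.02,.03): print(dz,[proj("side",p+R@[x,-.0515,-dz]).round(1) for x in(-.011,.011)])
cv2.imwrite("pics/c5.png",cv2.resize(im[185:285,290:400],(660,600),interpolation=cv2.INTER_CUBIC))
E
```

```text
t 4.2 psi 60.0 L [-75.1  72.4] front -65.7 R [-156.5   25.3] front -147.1 z 0.139 F [-0.1  0.7] 0.1 op 1.0
0.005 [array([330.3, 266.5]), array([320.7, 265.7])]
0.02 [array([330.3, 261.9]), array([320.7, 261.1])]
0.03 [array([330.4, 258.8]), array([320.6, 258. ])]
```

View pics/c5.png

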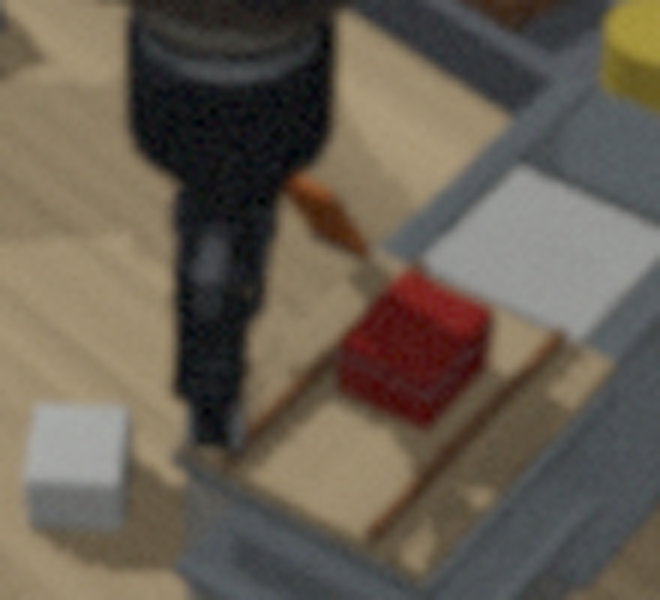

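The tip is at side pixel about (326,259), so it is roughly 28 mm above the TCP and both fingers are clear. I go down to 16 mm above the shelf and then push the lever.

```bash
python3 - <<'E'
from h import *
row(60,(-50,71),128)
row(60,(-5,71),128)
E
```

```text
60 row [-12.3  20.3  13.4] turn 0.1 R front corner st [-131.4   24. ]
60 row [-34.8  59.2  13.2] turn 0.1 R front corner st [-86.4  24. ]
```

Emit:
{"fn": "send_rows", "kwargs": {
  "steps": [
    [0,0,0.013,0,1],
    [0,0,0.013,0,1],
    [-0.006,0.01,0.013,0,1],
    [-0.012,0.02,0.013,0,1],
    [-0.018,0.03,0.013,0,1],
    [-0.023,0.039,0.013,0,1],
    [-0.027,0.046,0.013,0,1],
    [-0.03,0.051,0.013,0,1],
    [-0.032,0.055,0.013,0,1],
    [-0.032,0.055,0.013,0,1]
  ]
}}

```text
time: 5.25
eef_pos: [0.5439, -0.0536, 0.1298]
tcp_rot: [0.405, 0.914, -0.0, 0.0]
contact_force: [-3.0, -0.3, 3.6]
opening: 0.999
finger_force: 1.7
```

```bash
python3 - <<'E'
from h import *
where()
im=snap("side","s4.png")
cv2.imwrite("pics/c6.png",cv2.resize(im[185:285,300:410],(660,600),interpolation=cv2.INTER_CUBIC))
where()
E
```

```text
t 5.25 psi 59.8 L [-8.4 70.7] front 1.0 R [-89.7  23.5] front -80.2 z 0.1298 F [-3.   0.4] 3.6 op 1.0
t 5.3 psi 59.8 L [-8.8 70.8] front 0.6 R [-90.1  23.5] front -80.7 z 0.1296 F [-3.7  0.5] 2.9 op 1.0
```

View pics/c6.png

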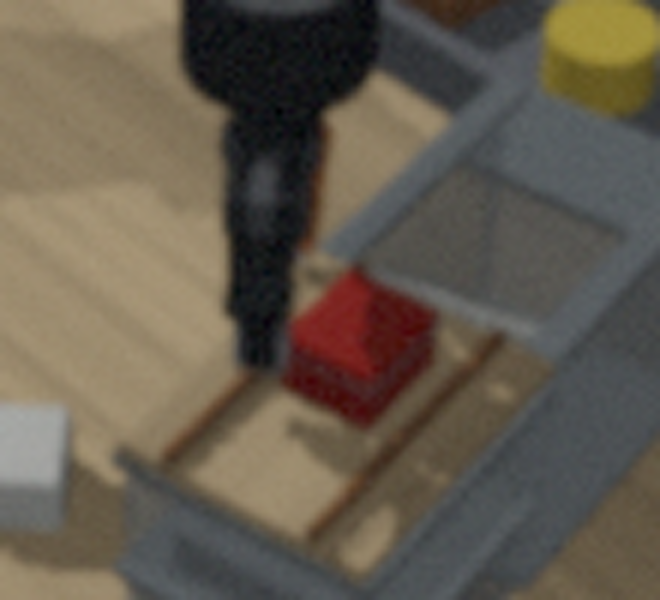

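The flap is open (the dark mouth is visible at crop (500,230)) with the tin still on the shelf. The right finger stands at the tin's rear-left corner, crop (265,365). I ease back, turn to psi=50 so the right finger stands behind the tin's middle, and then push the lever again.

```bash
python3 - <<'E'
from h import *
row(60,(-22,71),128)
row(50,(-22,71),128)
row(50,(0,71),128)
E
```

```text
60 row [  7.  -11.3   1.6] turn 0.2 R front corner st [-103.4   24. ]
50 row [ -1.2 -10.6   1.6] turn -9.8 R front corner st [-94.   10.6]
50 row [-12.3   8.4   1.6] turn -9.8 R front corner st [-72.   10.6]
```

Emit:
{"fn": "send_rows", "kwargs": {
  "steps": [
    [0.0035,-0.006,0,0,1],
    [0.007,-0.011,0.001,0,1],
    [0.003,-0.011,0.001,-5,1],
    [-0.001,-0.0105,0.001,-10,1],
    [-0.001,-0.0105,0.001,-10,1],
    [-0.004,-0.006,0.001,-10,1],
    [-0.007,-0.001,0.001,-10,1],
    [-0.01,0.004,0.001,-10,1],
    [-0.0125,0.009,0.001,-10,1],
    [-0.014,0.011,0.001,-10,1],
    [-0.014,0.011,0.001,-10,1]
  ]
}}

```text
time: 6.4
eef_pos: [0.5588, -0.0566, 0.1269]
tcp_rot: [0.324, 0.946, -0.001, -0.003]
contact_force: [-4.8, -3.5, 1.2]
opening: 0.999
finger_force: 2.7
```

```bash
python3 - <<'E'
from h import *
im=snap("side","s5.png")
cv2.imwrite("pics/c7.png",cv2.resize(im[185:285,300:410],(660,600),interpolation=cv2.INTER_CUBIC))
where()
for a in((40,(2,74)),(30,(3,77)),(20,(4,80)),(10,(4,83)),(0,(4,84)),(-6,(4,84))): row(*a,129)
E
```

```text
t 6.45 psi 49.8 L [ 0.9 71.3] front 11.4 R [-71.   10.6] front -60.4 z 0.1269 F [-5.6 -1.9] 2.0 op 1.0
40 row [-6.7  3.3 -2.2] turn -9.8 R front corner st [-58.4   2. ]
30 row [-12.9   8.1  -2.2] turn -19.8 R front corner st [-44.   -4.4]
20 row [-18.7  14.2  -2.3] turn -29.8 R front corner st [-28.1  -8.3]
10 row [-23.1  20.9  -2.3] turn -39.8 R front corner st [-12.3  -9.6]
0 row [-28.2  27.3  -2.4] turn -49.8 R front corner st [  4. -10.]
-6 row [-31.2  31.2  -2.4] turn -55.8 R front corner st [13.8 -9.5]
```

View pics/c7.png

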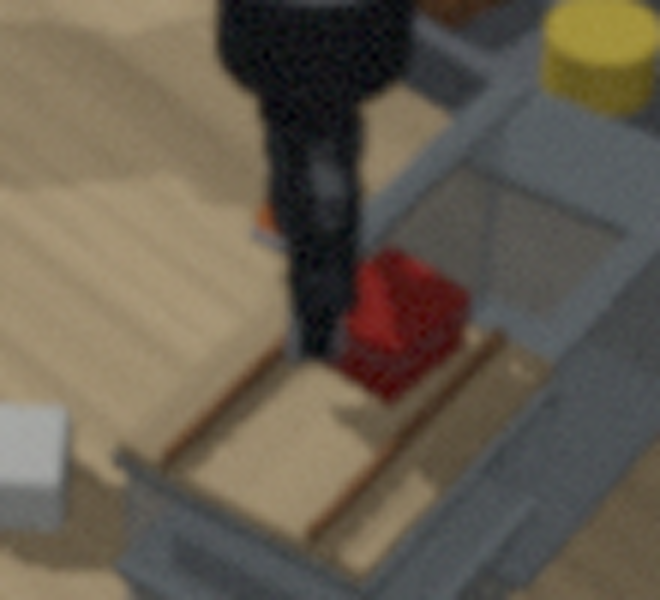

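The flap is open and the tin has moved forward in the lane, at crop (405,320), with the right finger behind it. Now I turn about the left finger to push the tin through.

Emit:
{"fn": "send_rows", "kwargs": {
  "steps": [
    [-0.003,0.0015,0,-5,1],
    [-0.0065,0.003,0,-10,1],
    [-0.0095,0.0055,0,-15,1],
    [-0.0125,0.008,0,-20,1],
    [-0.0155,0.011,0,-25,1],
    [-0.018,0.0135,0,-30,1],
    [-0.018,0.0135,0,-30,1]
  ]
}}

```text
time: 7.15
eef_pos: [0.5815, -0.0572, 0.1268]
tcp_rot: [0.067, 0.998, -0.001, -0.003]
contact_force: [-5.0, -1.7, 2.7]
opening: 1.002
finger_force: 2.5
```

```bash
cat >> h.py <<'E'
def red(f):
    im=snap("side",f);h=cv2.cvtColor(im,cv2.COLOR_BGR2HSV);m=cv2.inRange(h,(0,150,50),(5,255,255))|cv2.inRange(h,(174,150,50),(180,255,255))
    k=np.zeros_like(m);k[180:300,300:430]=m[180:300,300:430]
    v,u=np.nonzero(k)
    if len(u)>15:
        print("red n",len(u),"c",u.mean().round(1),v.mean().round(1),"station at z=.156:",(tost(onplane("side",(u.mean(),v.mean()),.156))*1e3).round(1),"rect",cv2.minAreaRect(np.c_[u,v].astype(np.float32)))
    else: print("red n",len(u))
E
python3 - <<'E'
from h import *
red("s6.png");where()
for a in((10,(2,83)),(0,(2,84)),(-6,(3,84)),(-12,(3,84))): row(*a,128)
E
```

```text
red n 175 c 382.9 232.0 station at z=.156: [  8.7 -27.1] rect ((370.7923889160156, 222.9467315673828), (46.433162689208984, 15.802996635437012), 32.82853698730469)
t 7.2 psi 19.8 L [ 2.9 80. ] front 14.8 R [-28.9  -8.4] front -17.0 z 0.1269 F [-4.3 -2.1] 1.5 op 1.0
10 row [-6.1  3.2 -1.2] turn -9.8 R front corner st [-14.3  -9.6]
0 row [-13.7   6.2  -1.2] turn -19.8 R front corner st [  2. -10.]
-6 row [-19.2   8.4  -1.3] turn -25.8 R front corner st [12.8 -9.5]
-12 row [-23.5  10.8  -1.3] turn -31.8 R front corner st [22.5 -7.9]
```

Emit:
{"fn": "send_rows", "kwargs": {
  "steps": [
    [-0.003,0.0015,0,-5,1],
    [-0.006,0.003,0,-10,1],
    [-0.01,0.0045,0,-15,1],
    [-0.0135,0.006,0,-20,1],
    [-0.019,0.008,0,-26,1],
    [-0.019,0.008,0,-26,1],
    [-0.019,0.008,0,-26,1]
  ]
}}

```text
time: 7.9
eef_pos: [0.6014, -0.0521, 0.1268]
tcp_rot: [-0.159, 0.987, -0.0, -0.003]
contact_force: [-4.0, -3.5, 1.2]
opening: 1.002
finger_force: 2.5
```

```bash
python3 - <<'E'
from h import *
red("s7.png");where()
s=ctrl.get_state();print(s["contact_force"])
im=cv2.imread("pics/s7.png");h=cv2.cvtColor(im,cv2.COLOR_BGR2HSV)
m=(cv2.inRange(h,(0,110,40),(8,255,255))|cv2.inRange(h,(172,110,40),(180,255,255)))[180:300,300:430]
n,_,st,c=cv2.connectedComponentsWithStats(m)
for i in range(1,n):
    if st[i,4]>8: print(st[i],c[i].round(1)+[300,180])
print("flap hinge mid px",proj("side",[*tow([0,0]),.14]).round(),"mouth",proj("side",[*tow([.044,0]),.14]).round(),"floor",proj("side",[*tow([.07,0]),.01]).round())
E
```

```text
red n 0
t 7.95 psi -6.2 L [ 2.4 83.2] front 13.8 R [ 12.5 -10.2] front 23.9 z 0.1269 F [-4.5 -3.8] 0.9 op 1.0
[-3.62809811 -4.68897744  0.93446545]
flap hinge mid px [371. 234.] mouth [381. 225.] floor [382. 255.]
```

The red has vanished from the shelf and mouth, so the tin has dropped. I check for muted red through the bin wall, then come straight back and up.

```bash
python3 - <<'E'
from h import *
a=cv2.imread("pics/s5.png").astype(int);b=cv2.imread("pics/s7.png").astype(int)
r=(b[:,:,2]-b[:,:,:2].max(2))[200:300,340:430];v,u=np.nonzero(r>12)
print(len(u),(u.mean()+340,v.mean()+200) if len(u) else 0)
r0=(b[:,:,2]-b[:,:,0])-(a[:,:,2]-a[:,:,0]);v,u=np.nonzero(r0[215:300,360:430]>12);print(len(u),(u.mean()+360,v.mean()+215) if len(u) else 0)
E
```

```text
2730 (np.float64(373.032967032967), np.float64(251.8212454212454))
254 (np.float64(386.48818897637796), np.float64(250.51181102362204))
```

Emit:
{"fn": "send_rows", "kwargs": {
  "steps": [
    [0,0,0,0,1],
    [0.008,0,0,0,1],
    [0.018,0,0,0,1],
    [0.028,0,0,0,1],
    [0.038,0,0,0,1],
    [0.048,0,0,0,1],
    [0.06,0,0,0,1],
    [0.075,0,0,0,1],
    [0.09,0,0,0,1],
    [0.09,0,-0.02,0,1],
    [0.09,0,-0.06,0,1],
    [0.09,0,-0.1,0,1]
  ]
}}

```text
time: 9.15
eef_pos: [0.5166, -0.0798, 0.2291]
tcp_rot: [-0.158, 0.987, 0.0, -0.0]
contact_force: [1.1, -0.6, -0.1]
opening: 1.0
finger_force: 0.0
```

Emit:
{"fn": "send_rows", "kwargs": {
  "steps": [
    [0,0.04,-0.03,0,1],
    [0,0.08,-0.03,0,1],
    [0,0.12,-0.03,0,1],
    [0,0.16,-0.03,0,1],
    [0,0.2,-0.03,0,1],
    [0,0.24,-0.03,0,1],
    [0,0.28,-0.03,0,1],
    [0,0.32,-0.03,0,1],
    [0,0.36,-0.03,0,1],
    [0,0.36,-0.03,0,1]
  ]
}}

```text
time: 10.15
eef_pos: [0.4032, 0.2654, 0.2589]
tcp_rot: [-0.161, 0.987, 0.001, 0.001]
contact_force: [0.8, -0.6, -0.4]
opening: 1.0
finger_force: 0.0
```

```bash
python3 - <<'E'
from h import *
red("s8.png")
t=snap("top","t3.png");a=cv2.imread("pics/top0.png").astype(int)
s=ctrl.get_state();print(s["time"],s["eef_pos"],s["contact_force"])
for n,(x0,y0,x1,y1) in dict(flap=(352,152,386,182),lever=(330,188,352,206),tin=(366,196,392,220),mallet=(478,215,545,335),puller=(445,145,495,222),mug=(420,325,480,368),pegs=(130,212,195,305),blue=(160,160,190,190),green=(335,275,360,302),white=(294,232,324,262),yellow=(422,242,450,270)).items():
    d=np.abs(t[y0:y1,x0:x1].astype(int)-a[y0:y1,x0:x1]).max(2)
    print(n,"meandiff",d.mean().round(1),"frac>60",(d>60).mean().round(3),t[y0:y1,x0:x1].mean((0,1)).round(),a[y0:y1,x0:x1].mean((0,1)).round())
f0=cv2.imread("pics/side0.png").astype(int);f=cv2.imread("pics/s8.png").astype(int)
u,v=proj("side",[*tow([.044,0]),.14]).astype(int);print("side flap",f0[v-4:v+5,u-4:u+5].mean((0,1)),f[v-4:v+5,u-4:u+5].mean((0,1)))
r0=(f[:,:,2]-f[:,:,0])-(f0[:,:,2]-f0[:,:,0]);vv,uu=np.nonzero(r0[215:300,360:430]>12);print("new red",len(uu),uu.mean()+360,vv.mean()+215)
E
```

```text
red n 0
10.25 [0.40453287 0.26259093 0.25867816] [-0.18950759  0.20395432  0.4463695 ]
flap meandiff 11.8 frac>60 0.0 [142. 145. 148.] [131. 135. 137.]
lever meandiff 10.2 frac>60 0.0 [ 60.  90. 125.] [ 55.  83. 115.]
tin meandiff 80.8 frac>60 0.787 [ 87. 121. 145.] [ 31.  41. 111.]
mallet meandiff 25.7 frac>60 0.019 [50. 73. 93.] [ 57.  86. 111.]
puller meandiff 9.6 frac>60 0.0 [ 73.  99. 118.] [ 68.  92. 110.]
mug meandiff 37.8 frac>60 0.276 [79. 86. 91.] [52. 56. 60.]
pegs meandiff 65.4 frac>60 0.591 [49. 60. 71.] [ 89. 113. 131.]
blue meandiff 9.0 frac>60 0.0 [91. 88. 93.] [86. 84. 89.]
green meandiff 40.5 frac>60 0.093 [ 58. 105.  77.] [38. 67. 54.]
white meandiff 12.2 frac>60 0.0 [115. 133. 146.] [106. 123. 134.]
yellow meandiff 27.8 frac>60 0.026 [ 33.  89. 107.] [ 27. 105. 126.]
side flap [136.48148148 138.62962963 137.92592593] [137.22222222 139.40740741 138.61728395]
new red 179 387.1005586592179 250.39106145251395
```

The flap is shut, the lever is back where it was, the tin shows through the bin wall at (387,250), and the robot is clear. The differences at the pegs and mug are most likely arm and shadow, as I never went near them. Handing in.

```bash
python3 -c "
from plant import ctrl
print(ctrl.sign_off())"
```

```text
the job is handed in; nothing more can be done
None
```

The red tin is in the drop bin: one finger held the flap open by the lever while the other pushed the tin in, the flap has closed by itself, and I handed the job in at about 10 s. The arm never went near the bystanders, but pictures alone couldn't confirm that the pegs and mug are exactly unmoved.

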